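# Set the drilled tube in the vee blocks and hold the torch to its bore

## Task

Lay the drilled, fluted aluminium tube in the pair of vee blocks so that it rests in both, about centred, and let go of it. Then draw the torch out of its slanted pocket in the bench rack, turn it level and finish while holding it up in line with the tube, its lens looking straight into one open end of the bore from about 5 cm away and the torch touching nothing but the gripper. Leave the other tools and parts as they are.

Things in the scene. Friction and masses are not known exactly. Their poses are not given: they have to be found in the camera images.
- tube: The work: hollow fluted aluminium tube, outside diameter 40 mm, bore 30 mm open at both ends, 140 mm long, about 210 g. Origin at its middle on the axis; x along the axis. Starts lying level in one row of the wooden carrier, axis 50 mm above the bench; taken from above between the carrier's boards. May lie rolled any way about its axis.
- tube_end_a (a point): Centre of one open end of the tube, 70 mm from its middle along +x of the tube.
- tube_end_b (a point): Centre of the other open end, 70 mm from its middle along -x of the tube.
- vee_rest: Fixed: two equal steel vee blocks on a dark base plate 150 x 84 x 16 mm. Origin under the plate's middle on the bench; x along the vees. Each block is 30 mm thick along x, 60 mm wide, top 76 mm above the bench, 90 degree vee 22 mm deep, 44 mm wide at the top. Centred at x = +40 and -40 mm: the 50 mm gap between them is free for fingers down to the plate.
- vee_axis (a point): Where the tube's middle lies when it is centred and seated in both vees: 82.3 mm above the bench over the middle of vee_rest; x runs along the vees, z up.
- torch: Straight dark metal torch with aluminium rings on its head, about 180 g, 170 mm long: barrel 26 mm diameter, flaring from 118 mm to a 36 mm head from 134 mm on. Origin at the middle of the tail face; z along the axis, tail to lens. Centre of mass about 80 mm from the tail. Starts tail down in one of the rack's pockets, leaning 40 degrees from vertical towards +x of the rack.
- torch_lens (a point): Middle of the lens face at the head end of the torch, 170 mm from the tail.
- torch_tail (a point): Middle of the tail face of the torch. At the start the first 72 mm from the tail are inside the pocket; the barrel from there to the flare at 118 mm stands free. The torch must be drawn 72 mm along its own axis to come clear.
- rack: Fixed grey bench rack: plate 130 x 170 x 6 mm, origin under its middle on the bench, with two square steel pockets (34 mm outside, 28 mm inside, 75 mm long), 90 mm apart along y, leaning 40 degrees from vertical towards +x. Middles of their mouths: x = 18, y = +45 or -45 mm, 75 mm above the bench. One holds the torch, the other a deburring tool.
- carrier: Fixed wooden carrier, base 130 x 180 x 8 mm, origin under its middle on the bench. Two rows along x at y = +44 and -44 mm, on notched boards 14 mm thick at x = +48 and -48 mm, tops 42 mm above the bench; the 82 mm between the boards are free down to the base. The tube lies in one row, a solid bar in the other.
- bar: Bystander: solid bright steel bar, 30 mm diameter, 110 mm long, in the carrier's other row. Origin at its middle on the axis.
- deburrer: Bystander: deburring tool with a black ribbed handle 26 mm in diameter and a thin bent blade on top, in the rack's other pocket, 186 mm long, leaning like the torch. Origin at the end of the handle, z along it.
- drill_chuck: Bystander: steel drill chuck standing jaws down with its thin arbor up, 53 mm diameter, 135 mm tall. Origin at the middle of its underside.
- oil_bottle: Bystander: white plastic bottle with a black cap, 52 mm diameter, 130 mm tall. Origin at the middle of its underside.
There are look-alikes about, which are no part of the job. What is shaped like the torch but pink or purple is not meant.

How it is judged:
By the outcome, as a careful person would: the job done as asked, in the order asked, and still so for the second after the job is handed in, while the arm keeps its last pose, push and grip.
It also fails if it takes over 61 s, if anything falls off the work surface, if the arm or the gripper's body presses on something with over 40 N, if the wrist force passes 120 N, or if a joint passes its speed limit or range.

## Robot

A 6-joint arm with a two-finger parallel gripper is mounted at the origin on the work surface. World frame = base frame: x ahead of the robot, y to its left, z up, the work surface at z = 0. Lengths are in m, angles in rad, forces in N, time in s.
With the tool pointing down it reaches from about 0.275 to 0.825 m from the base axis. Payload 4.9 kg.
Tool frame: the origin (TCP) lies at the very end of the fingers, on their centre line; the grasp point (between the pads) lies 19 mm behind it; z points along the fingers, y is the direction in which the jaws open and shut (so a half turn about z gives the same grasp; the last joint's range is limited). The gripper opens to 85 mm and grips with 20 to 120 N. Pads are 22 mm wide; open, the fingers measure 114 mm over their backs; the gripper's body (76 mm by 85 mm) begins 54 mm behind the grasp point. The pads swing forward as they close: fully open they stand 13 mm farther back than shut.
Start: joints at [0.987, 0.326, -0.193, 1.052, 0, 1.437], TCP at [0.239, 0.495, 0.231] pointing down, gripper open.
Joint ranges: [-2.65, 2.65], [-0.97, 1.79], [-1.3, 1.35], [-1.93, 2.1], [-1.47, 1.37], [-3.14, 3.14]. Speed limits (rad/s): [2.57, 2.57, 3.14, 3.14, 3.14, 3.14].

## Interface

Orientations are given as a rotation vector (axis times angle).
In Python, from station import bot gives the robot as it stands. The module is installed in compiled form; this text tells all that it offers.
- The arm moves only by the tool play_rows, never from a script. Its argument "rows" is text: rows parted by semicolons, each of 4 numbers parted by spaces: the shift along the tool's x, y, z in m, then the turn about the tool's z in rad. A call has 1 to 20 rows; each row is the pose to reach, as a shift and turn from the pose commanded when the call began, along the tool's axes at that moment; what a row does not reach only later rows make up. A row lasts 1/8 s, in which the tool goes at most 62.5 mm and 10.7 degrees, less where a joint would pass 70% of its speed; a pose out of reach is approached as far as the arm can. A call with a gripper value outside its range is refused whole. "gripper" is the gripper command: -1 is shut, 1 is fully open, values between are in proportion, set as the call begins (left out, the last holds). The fingers move at their own pace and stop on an object; "force" is the grip in N (left out, the last holds). Time passes only in rows, so rows that repeat a pose let the fingers close. It gives the time, the measured TCP pose, the force and the opening at its end, in the units of the state.
- bot.sense(): the state, without advancing time (a new reading comes with each control period).
- bot.read_camera(name): name is "side" or "top"; returns a dict with "pixels" (420x560x3 uint8, blue, green, red), "range_z" (420x560 float32, m along the optical axis (not along the pixel's ray), 0 where there is no reading), "fovy" (degrees; the focal length in pixels is half the picture's height over the tangent of half this angle, whatever the lens; pixels are square), "cx", "cy" (the principal point, pixels), "R" (3x3) and "t" (3): a world point X has camera coordinates R X + t. Camera axes: x right, y down, z forward; pixel columns grow to the right and rows downward; lengths in m; the calibration is good to about 2 mm. A picture is of the moment at which its call begins.
- bot.sign_off(): hands the job in, once; it reports no verdict.
The state is a dict: "clock": time; "q": joint angles; "joint_vel": joint speeds; "joint_efforts": joint torques, N m; "ee_pos": TCP position; "tcp_rot": TCP orientation; "ft_force": force on the tool from outside, world axes, zero at the start; "moment": the same for the moment, N m; "width": finger opening in m.
Only numpy, scipy, OpenCV 4.12 (cv2) and the standard library are available. Lean on these libraries where they do the work, as an engineer would, in place of code of your own. Each camera call takes 0.05 s, during which the arm holds its last target.

## Working session

There is one attempt and no reset: what is moved stays moved. The work goes in short steps, Python scripts to look and compute and a tool call to move; the robot and the scene stay as the last step left them, time stands still between calls to the robot, and variables do not carry over. Pictures are saved under pics/ and viewed, and the job is handed in when it is done.

Besides the shell and the picture viewer there is one more tool, called as a command line: name --argument value ..., lists and objects as JSON in quotes. play_rows: Moves the arm, as the interface text tells. Its arguments: {"type":"object","properties":{"rows":{"type":"string"},"gripper":{"type":"number"},"force":{"type":"number"}},"required":["rows"]}

```bash
mkdir -p pics; ls; python3 - <<'E'
from station import bot
import cv2,numpy as np
s=bot.sense();print(s)
for n in("side","top"):
    c=bot.read_camera(n);cv2.imwrite(f"pics/{n}0.png",c["pixels"]);print(n,c["fovy"],c["cx"],c["cy"],c["R"],c["t"])
    np.savez(f"{n}0.npz",**c)
E
```

```text
pics
{'clock': 0.0, 'q': array([ 9.86804011e-01,  3.26929039e-01, -1.93576793e-01,  1.05202197e+00,
       -3.85653091e-07,  1.43661397e+00]), 'joint_vel': array([-0.0008712 ,  0.00099079, -0.00133641,  0.00120807,  0.00049078,
       -0.00079898]), 'joint_efforts': array([-1.21721703e-03, -4.43399477e+01,  2.62439042e+01,  1.55625853e-02,
       -1.15597918e-04, -2.21018689e-05]), 'ee_pos': array([0.23879205, 0.49480735, 0.23051262]), 'tcp_rot': array([-7.00482459e-01, -3.06187879e+00,  2.54603796e-03]), 'ft_force': array([0.55662776, 1.22881976, 0.04270397]), 'moment': array([ 0.02658259,  0.06652102, -0.0176865 ]), 'width': 0.08568505022129753}
side 49.5679004603418 279.34902027125906 209.5016309506823 [[ 0.77626404 -0.63031469  0.01084081]
 [-0.35012601 -0.44537053 -0.82404907]
 [ 0.52423841  0.63588402 -0.56641469]] [-0.44412169  0.21310236  1.31269654]
top 52.918496475407984 279.3790281845303 209.94332301516943 [[-0.02108005 -0.99977527  0.00224488]
 [-0.99798988  0.02090808 -0.0598251 ]
 [ 0.05976472 -0.00350148 -0.99820635]] [-0.10631311  0.49232607  1.47256574]
```

View pics/side0.png

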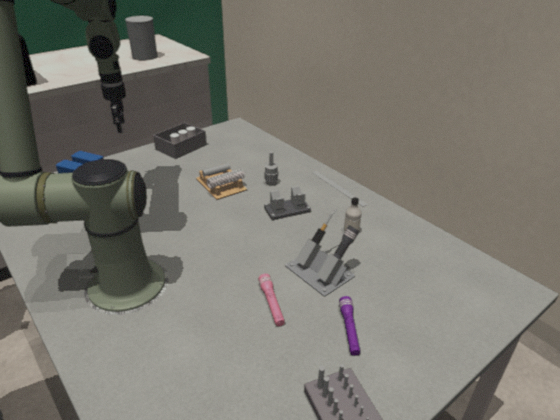

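View pics/top0.png

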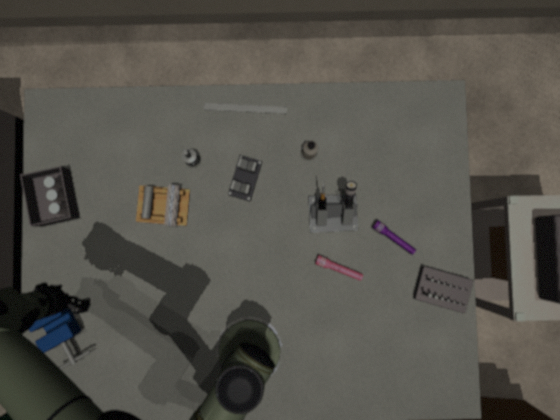

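```bash
cat > h.py <<'E'
import numpy as np,cv2
from station import bot
def load(n): return dict(np.load(n))
def cloud(c):
    d=c["range_z"];H,W=d.shape;f=H/2/np.tan(np.radians(float(c["fovy"]))/2)
    v,u=np.mgrid[:H,:W]
    P=np.stack([(u-c["cx"])/f*d,(v-c["cy"])/f*d,d],-1)
    X=(P-c["t"])@c["R"]
    X[d==0]=np.nan
    return X
def proj(c,X):
    p=c["R"]@np.asarray(X)+c["t"];f=210/np.tan(np.radians(float(c["fovy"]))/2)
    return p[:2]/p[2]*f+[c["cx"],c["cy"]]
def crop(c,u0,v0,u1,v1,name,s=8):
    im=c["pixels"][v0:v1,u0:u1];cv2.imwrite(name,cv2.resize(im,None,fx=s,fy=s,interpolation=cv2.INTER_CUBIC))
E
python3 - <<'E'
from h import *
t=load("top0.npz");s=load("side0.npz")
crop(t,130,140,230,215,"pics/t_car.png",8)
crop(t,225,135,375,240,"pics/t_rack.png",5)
crop(s,190,145,320,225,"pics/s_car.png",6)
crop(s,280,190,375,300,"pics/s_rack.png",5)
T=cloud(t)
Z=T[...,2]
print(np.nanmedian(Z[230:300,200:300]))
np.set_printoptions(linewidth=250,precision=0,suppress=True)
print("carrier z mm");print(Z[180:230:2,132:194:2]*1000)
print(T[205,174],T[205,150],T[175,245],T[212,333])
E
```

```text
-0.00035455906318704084
carrier z mm
[[  2.  -4.  -0.   4.   1.  -1.  -2.   2.   5.  -1.  -1.   4.  -4.   6.   4.   5.   6.   4.  -1.   1.   2.  -1.   0.   0.   1.  -3.   0.  -3.   3.   0.  -9.]
 [  4.  -2.  -4.   5.   7.   5.  -4.   3.  -1.   3.  -1.   1.  -0.  -2.   2.  -2.  -2.   7.   1.  -3.  -4.   4.  -1.  -0.  -1.   7.  -1.   3.   3.   1.  -0.]
 [ -5.  -3.   6.   4.  -2.   5.   1.   1.  -2.  -6.  -4.  -1.   3.  -3.   4.   4.  -4.  -2.  64.  67.  71.   6.  -7.  -1.  -1.  -1.   3.  -4.   5.   5.  -0.]
 [ -3.   6.  -0.  -0.   8.  10.   8.  53.  53.  58.  47.   9.  13.   7.  -2.   1.  -2.   4.  62.  67.  68.  70.  71.  60.  11.   3.  -1.   4.   2.  -0.  -1.]
 [ nan   3.   0.  -3.  36.  38.  47.  63.  62.  57.  45.  40.  45.  39.   5.   9.   2.   6.  65.  66.  71.  65.  59.  54.   7.  12.   7.   0.  -0.   4.  -4.]
 [ -1.   1.  -1.  -5.  34.  40.  53.  60.  56.  55.  47.  47.  42.  44.  40.  41.  39.  35.  65.  73.  76.  63.  67.  59.  44.  43.   7.  11.   9.  -4.  -4.]
 [  1.  -1.  -5.   3.   9.   8.  52.  57.  60.  55.  41.  22.  31.  32.  35.  46.  42.  41.  62.  68.  68.  62.  66
[... 2234 characters left out ...]
  6.  -1.  -1.  -2.]
 [ -1.   2.  -4.  -1.  -6.   4.  -1.  -5.  -2.   2.   3.   3.  11.  10.   5.   3.   9.  64.  76.  71.  65.  63.  51.   7.   7.  11.   4.  12.   0.   4.   1.]
 [ -4.  -5.   5.   4.   4.  -1.   3.   2.  -1.  -3.   2.  -3.   5.  -4.   0.  -2.  64.  63.  69.  73.  64.  63.   3.  12.   7.   4.   7.   9.  -1.  -1.   8.]
 [  4.   7.   1.  -2.  -3.  -1.  -0.   3.   3.  -1.   1.   3.   4.  -5.   1.  -0.  -1.  -3.  -0.  -0.  -3.   2.  -3.   5.   1.   1.   0.   4.  -4.  -1.  -4.]
 [ -0.   2.  -3.   5.  -1.   2.  -3.   1.   2.   1.  -1.   2.  -1.   4.  -1.   1.  -3.   7.   1.   2. -12.  -2.   1.  -3.  -3.  -3.   3.   1.  -1.   2.   2.]]
[1. 0. 0.] [1. 0. 0.] [1. 0. 0.] [ 0. -0.  0.]
```

View pics/t_car.png

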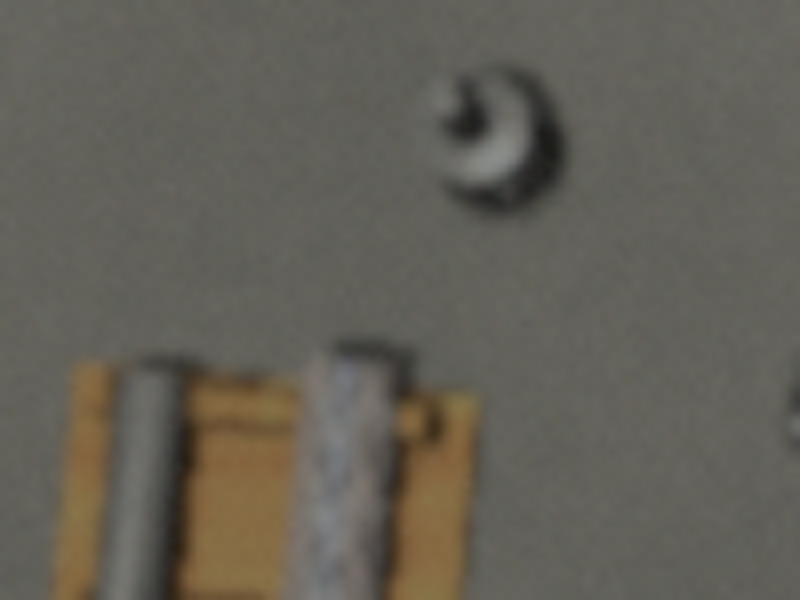

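View pics/t_rack.png

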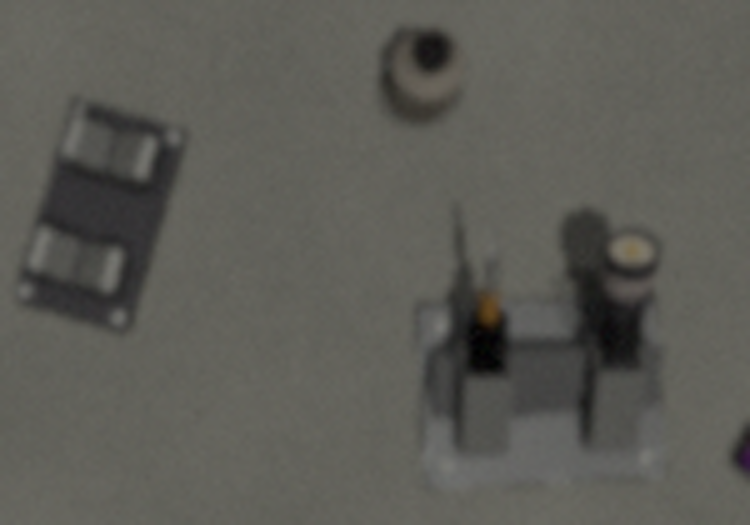

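View pics/s_car.png

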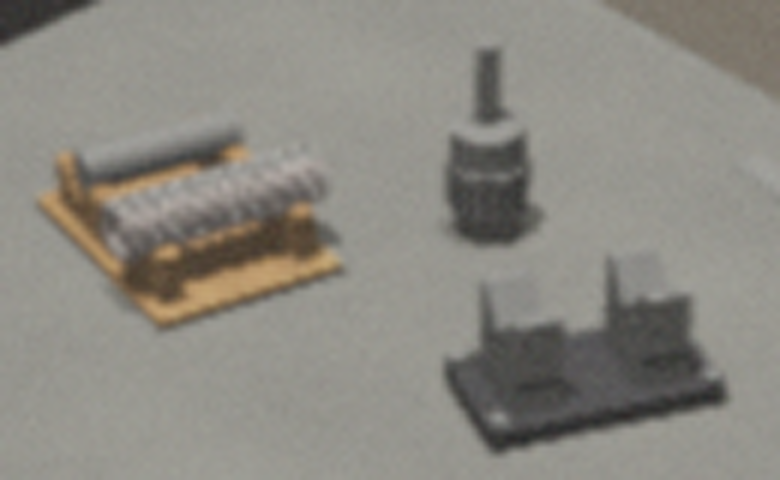

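View pics/s_rack.png

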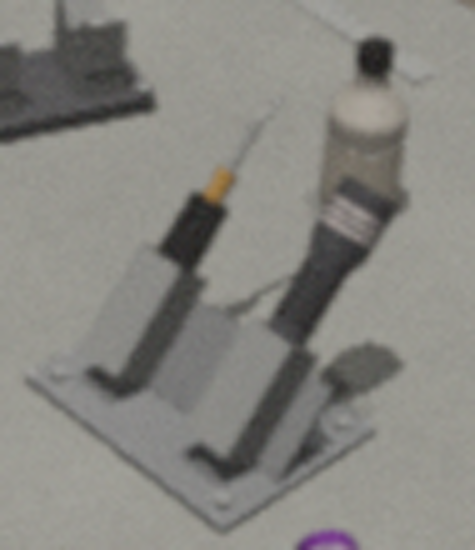

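```bash
python3 - <<'E'
from h import *
from scipy import ndimage as nd
np.set_printoptions(precision=4,suppress=True)
for n in("top","side"):
    t=load(n+"0.npz"); t["range_z"]=cv2.medianBlur(t["range_z"],5)
    T=cloud(t);Z=T[...,2]
    m=(Z>0.0045)&(Z<0.25)&(T[...,0]>0.25)&(T[...,0]<0.85)
    m=nd.binary_opening(m,np.ones((3,3)))
    L,k=nd.label(m)
    for i in range(1,k+1):
        mm=L==i
        if mm.sum()<60: continue
        P=T[mm]; r=cv2.minAreaRect((P[:,:2]*1000).astype(np.float32))
        v,u=np.where(mm)
        print(n,i,mm.sum(),"px",u.mean().round(),v.mean().round(),"xy",P.mean(0),"zmax",np.percentile(P[:,2],99),r)
E
```

```text
top 1 237 px 310.0 149.0 xy [ 0.691  -0.2231  0.082 ] zmax 0.13015609254510996 ((705.263427734375, -223.6868133544922), (66.80690002441406, 50.49539566040039), 11.76758098602295)
top 2 243 px 190.0 157.0 xy [0.6752 0.183  0.0719] zmax 0.13372193590427245 ((681.1637573242188, 196.596923828125), (69.21035766601562, 50.680389404296875), 78.6194839477539)
top 3 1030 px 245.0 177.0 xy [0.6065 0.0019 0.0317] zmax 0.07412131241964576 ((609.8662109375, 3.2827911376953125), (89.45728302001953, 153.59066772460938), 73.04216766357422)
top 4 2348 px 50.0 195.0 xy [0.5569 0.6748 0.0427] zmax 0.08625516504450913 ((559.6859741210938, 697.7691650390625), (200.62469482421875, 179.4086151123047), 11.270645141601562)
top 5 1775 px 334.0 210.0 xy [ 0.4848 -0.3059  0.0464] zmax 0.15401876085525706 ((499.1639099121094, -307.3601379394531), (168.50808715820312, 171.4824981689453), 0.8294637799263)
top 6 1883 px 163.0 204.0 xy [0.5175 0.2887 0.033 ] zmax 0.06906526126619231 ((522.0281982421875, 297.4026794433594), (179.49815368652344, 147.76300048828125), 83.38260650634766)
top 7 1072 px 551.0 243.0 xy [ 0.
[... 1788 characters left out ...]
y [ 0.5191 -0.3071  0.0616] zmax 0.15099173382930015 ((626.2283935546875, -238.97476196289062), (447.3648986816406, 179.76217651367188), 24.504199981689453)
side 9 502 px 271.0 296.0 xy [ 0.283  -0.317   0.0241] zmax 0.03420670947857829 ((281.3429260253906, -320.9787292480469), (172.9111328125, 40.424842834472656), 63.907920837402344)
side 11 667 px 350.0 324.0 xy [ 0.381  -0.521   0.0236] zmax 0.035078902017117136 ((383.6827392578125, -517.570068359375), (173.9849090576172, 40.22161102294922), 49.77589416503906)
side 12 263 px 355.0 383.0 xy [ 0.2624 -0.6512  0.0286] zmax 0.03254099335448139 ((259.7569580078125, -654.9563598632812), (88.51431274414062, 27.12321662902832), 74.03849792480469)
```

```bash
cat > fit.py <<'E'
from h import *
from scipy.optimize import least_squares
def box(P,c,h):
    q=np.abs(P-c)-h
    return np.linalg.norm(np.maximum(q,0),axis=-1)+np.minimum(q.max(-1),0)
def cyl(P,a,d,z0,z1,r0,r1=None):
    # tapered ok approx
    r1=r0 if r1 is None else r1
    w=P-a; z=w@d; r=np.linalg.norm(w-z[...,None]*d,axis=-1)
    R=r0+(r1-r0)*np.clip((z-z0)/(z1-z0),0,1)
    q=np.stack([r-R,np.abs(z-(z0+z1)/2)-(z1-z0)/2],-1)
    return np.linalg.norm(np.maximum(q,0),axis=-1)+np.minimum(q.max(-1),0)
def loc(P,x,y,yaw,z=0):
    c,s=np.cos(yaw),np.sin(yaw)
    return (P-[x,y,z])@np.array([[c,-s,0],[s,c,0],[0,0,1]])
def vee(P):
    d=box(P,[0,0,.008],[.075,.042,.008])
    for s in(1,-1):
        b=box(P,[s*.04,0,.046],[.015,.030,.030])
        w=(np.abs(P[:,1])-(P[:,2]-.054))/np.sqrt(2)   # <0 inside the wedge
        d=np.minimum(d,np.maximum(b,-w))
    return d
A=np.radians(40);ax=np.array([np.sin(A),0,np.cos(A)])
def torchsdf(P,tail,d):
    return np.minimum(np.minimum(cyl(P,tail,d,0,.118,.013),cyl(P,tail,d,.118,.134,.013,.018)),cyl(P,tail,d,.134,.170,.018))
def pocket(P,s):
    m=np.array([.018,s*.045,.075]); c=m-ax*.0375
    R=np.array([[ax[2],0,-ax[0]],[0,1,0],ax])
    return box((P-c)@R.T,0,np.array([.017,.017,.0375]))
def rack(P,ts):
    d=box(P,[0,0,.003],[.065,.085,.003])
    d=np.minimum(np.minimum(d,pocket(P,1)),pocket(P,-1))
    m=np.array([.018,ts*.045,.075])
    return np.minimum(d,torchsdf(P,m-ax*.072,ax))
def carrier(P,bs):
    d=box(P,[0,0,.004],[.065,.09,.004])
    for s in(1,-1): 
        b=box(P,[s*.048,0,.021],[.007,.09,.021]); d=np.minimum(d,b)
    d=np.minimum(d,cyl(P,np.array([0,bs*.044,.05]),np.array([1.,0,0]),-.055,.055,.015))
    return np.minimum(d,cyl(P,np.array([0,-bs*.044,.05]),np.array([1.,0,0]),-.07,.07,.020))
def pts(names,cx,cy,r,zmin=-.02,zmax=.2):
    o=[]
    for n in names:
        X=cloud(load(n)).reshape(-1,3)
        k=(np.hypot(X[:,0]-cx,X[:,1]-cy)<r)&(X[:,2]>zmin)&(X[:,2]<zmax)
        o.append(X[k])
    return np.concatenate(o)
def solve(f,P,p0,fs=.003):
    def res(p):
        d=f(loc(P,*p[:3]),*p[3:]) ; d=np.minimum(d,P[:,2])
        return np.clip(d,-.02,.02)
    r=least_squares(res,p0,loss="cauchy",f_scale=fs,x_scale=[.01,.01,.1]+[.01]*(len(p0)-3),diff_step=1e-4)
    return r.x,r.cost
E
python3 - <<'E'
from fit import *
np.set_printoptions(precision=4,suppress=True)
S={"t":["top0.npz"],"s":["side0.npz"],"b":["top0.npz","side0.npz"]}
for k,n in S.items():
    P=pts(n,.605,.002,.11); print(k,"vee",[solve(vee,P,[.605,.002,y]) for y in(-.29,-.35)])
    P=pts(n,.52,.294,.135); print(k,"car",[solve(lambda Q:carrier(Q,1),P,[.52,.293,y]) for y in(-.12,-.08)])
    P=pts(n,.485,-.306,.145); print(k,"rack",[(ts,solve(lambda Q:rack(Q,ts),P,[.48,-.307,y])) for ts in(-1,1) for y in(0,.05)])
E
```

```text
t vee [(array([ 0.609 ,  0.004 , -0.3056]), np.float64(0.006958506520295082)), (array([ 0.609 ,  0.004 , -0.3056]), np.float64(0.006958506520293547))]
t car [(array([ 0.5193,  0.2978, -0.1014]), np.float64(0.011384267349226701)), (array([ 0.5192,  0.2978, -0.1003]), np.float64(0.011383984057771987))]
t rack [(-1, (array([ 0.4783, -0.3052,  0.0242]), np.float64(0.01665537904062992))), (-1, (array([ 0.4783, -0.3052,  0.0242]), np.float64(0.016655379051806817))), (1, (array([ 0.4782, -0.3051,  0.0224]), np.float64(0.018740378847669877))), (1, (array([ 0.4782, -0.3051,  0.0224]), np.float64(0.018740378851685575)))]
s vee [(array([ 0.6084,  0.0011, -0.3127]), np.float64(0.0037093161042645087)), (array([ 0.6084,  0.0011, -0.3131]), np.float64(0.0037093043085074918))]
s car [(array([ 0.5183,  0.295 , -0.1007]), np.float64(0.005192011110768102)), (array([ 0.5183,  0.295 , -0.1005]), np.float64(0.005191999331490661))]
s rack [(-1, (array([ 0.4784, -0.3089,  0.0332]), np.float64(0.014448442478627635))), (-1, (array([ 0.4784, -0.3089,  0.0332]), np.float64(0.014448442494384848))), (1, (array([ 0.4783, -0.3091,  0.0264]), np.float64(0.017547041153986538))), (1, (array([ 0.4783, -0.3091,  0.0264]), np.float64(0.0175470411406503)))]
b vee [(array([ 0.6086,  0.0022, -0.311 ]), np.float64(0.010902016396201215)), (array([ 0.6086,  0.0022, -0.3112]), np.float64(0.010901981385303433))]
b car [(array([ 0.5187,  0.2966, -0.1006]), np.float64(0.016749709840188105)), (array([ 0.5187,  0.2966, -0.1006]), np.float64(0.016749710394781507))]
b rack [(-1, (array([ 0.4783, -0.3081,  0.033 ]), np.float64(0.03147899440917679))), (-1, (array([ 0.4783, -0.3081,  0.033 ]), np.float64(0.03147899441232997))), (1, (array([ 0.4782, -0.3083,  0.0296]), np.float64(0.036650094742294005))), (1, (array([ 0.4782, -0.3083,  0.0298]), np.float64(0.036650099144558655)))]
```

```bash
python3 - <<'E'
from fit import *
np.set_printoptions(precision=4,suppress=True)
def tube(P,dz): return cyl(P,np.array([0,0,.05+dz]),np.array([1.,0,0]),-.07,.07,.0195)
for k,n in {"t":["top0.npz"],"s":["side0.npz"],"b":["top0.npz","side0.npz"]}.items():
    P=pts(n,.5144,.2526,.12,.025,.09)
    l=loc(P,.5144,.2526,-.1006);P=P[(np.abs(l[:,1])<.03)]
    # exclude boards
    P=P[(P[:,2]>.045)]
    def res(p): return np.clip(tube(loc(P,*p[:3]),p[3]),-.02,.02)
    r=least_squares(res,[.514,.2526,-.1,0],loss="cauchy",f_scale=.003,x_scale=[.01,.01,.1,.01],diff_step=1e-4)
    print(k,len(P),r.x)
    l=loc(P,*r.x[:3]);print(np.percentile(l[:,0],[1,99]))
E
```

```text
t 494 [ 0.5155  0.2533 -0.1046  0.0001]
[-0.0702  0.0671]
s 317 [ 0.514   0.2503 -0.0842 -0.0017]
[-0.0703  0.0659]
b 811 [ 0.5154  0.2524 -0.0948 -0.0002]
[-0.0711  0.0667]
```

```bash
cat > go.py <<'E'
import sys
from h import *
from scipy.spatial.transform import Rotation as Ro
def go(x,y,z,yaw=None):
    s=bot.sense();R=Ro.from_rotvec(s["tcp_rot"]).as_matrix()
    d=R.T@(np.array([x,y,z])-s["ee_pos"])
    cur=np.arctan2(R[1,0],R[0,0]); t=0
    if yaw is not None:
        t=-(yaw-cur); t=(t+np.pi/2)%np.pi-np.pi/2
    print("clock",s["clock"],"pos",s["ee_pos"].round(4),"yaw",round(cur,4),"tilt",R[:,2].round(4),"w",s["width"],"ft",s["ft_force"].round(2),"q6",s["q"][5].round(3))
    print("shift",d.round(4),"turn",round(t,4))
if __name__=="__main__": go(*map(float,sys.argv[1:]))
E
python3 go.py .5145 .2525 .15 -.1005;python3 go.py .5145 .2525 .031 -.1005
```

```text
clock 0.1 pos [0.2388 0.4949 0.2306] yaw 2.6918 tilt [-9.0e-04 -1.3e-03 -1.0e+00] w 0.08536298615307995 ft [ 0.65  0.06 -0.49] q6 1.437
shift [-0.3536 -0.0983  0.0807] turn -0.3493
clock 0.1 pos [0.2388 0.4949 0.2306] yaw 2.6918 tilt [-9.0e-04 -1.3e-03 -1.0e+00] w 0.08536298615307995 ft [ 0.65  0.06 -0.49] q6 1.437
shift [-0.3537 -0.0981  0.1997] turn -0.3493
```

play_rows --rows "-0.03 -0.008 0.01 -0.03; -0.07 -0.02 0.025 -0.07; -0.11 -0.03 0.04 -0.11; -0.15 -0.042 0.05 -0.15; -0.19 -0.053 0.06 -0.19; -0.23 -0.064 0.07 -0.23; -0.27 -0.075 0.075 -0.27; -0.31 -0.086 0.08 -0.31; -0.335 -0.093 0.08 -0.34; -0.35 -0.097 0.08 -0.349; -0.3536 -0.0982 0.08 -0.349; -0.3536 -0.0982 0.08 -0.349; -0.3536 -0.0982 0.08 -0.349" --gripper 1 --force 60

```text
clock: 1.72
ee_pos: [0.5141, 0.2538, 0.1513]
tcp_rot: [-0.156, -3.137, -0.0]
ft_force: [0.7, -0.1, -1.0]
width: 0.0855
```

```bash
python3 go.py .5145 .2525 .031 -.1005; python3 - <<'E'
from h import *
for n in("side","top"):
    c=bot.read_camera(n);np.savez(n+"1.npz",**c)
crop(c,120,140,220,230,"pics/t1.png",6)
c=load("side1.npz");crop(c,170,60,300,220,"pics/s1.png",4)
E
```

```text
clock 1.725 pos [0.5141 0.2538 0.1513] yaw 3.042 tilt [-4.e-04  2.e-04 -1.e+00] w 0.08545951448834654 ft [ 0.71 -0.13 -1.02] q6 0.429
shift [-0.0006 -0.0013  0.1203] turn 0.0009
```

View pics/s1.png

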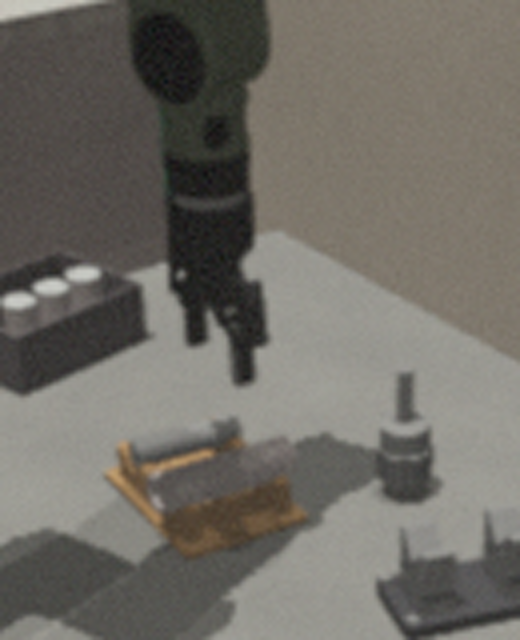

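View pics/t1.png

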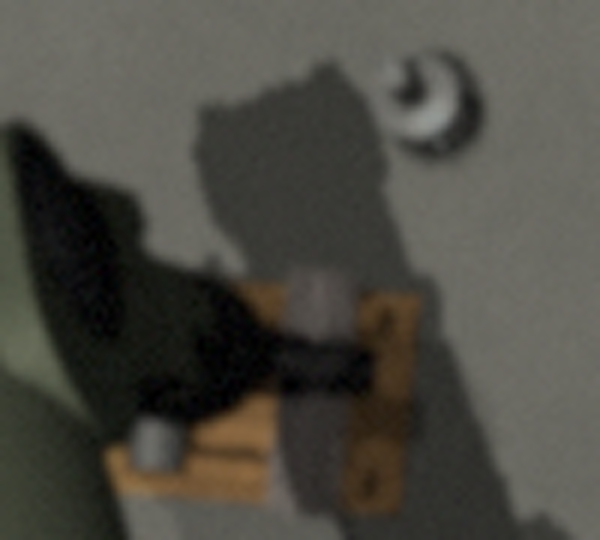

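The top view shows the open fingers straddling the tube near its middle, across its axis, around (325,360) in the crop. I'll go down and grip.

play_rows --rows "0 -0.001 0.02 0; 0 -0.001 0.05 0; 0 -0.001 0.08 0; 0 -0.001 0.1 0; 0 -0.001 0.112 0; 0 -0.001 0.119 0; 0 -0.001 0.119 0; 0 -0.001 0.119 0"

```text
clock: 2.82
ee_pos: [0.5154, 0.2524, 0.033]
tcp_rot: [0.158, 3.136, 0.001]
ft_force: [0.1, -0.1, -0.1]
width: 0.0855
```

play_rows --rows "0 0 0 0; 0 0 0 0; 0 0 0 0; 0 0 0 0; 0 0 0 0; 0 0 0 0; 0 0 0 0; 0 0 0 0" --gripper -1 --force 50

```text
clock: 3.82
ee_pos: [0.5153, 0.2537, 0.0331]
tcp_rot: [0.157, 3.137, 0.005]
ft_force: [-1.7, 4.6, 4.8]
width: 0.0391
```

```bash
python3 - <<'E'
from h import *
s=bot.sense();print(s)
E
```

```text
{'clock': 3.825, 'q': array([ 0.32754625,  0.5708021 , -0.37003105,  0.62779791,  0.00268019,
        0.42754571]), 'joint_vel': array([-0.00074569, -0.00045654,  0.00029217,  0.00025521, -0.00090545,
        0.00329504]), 'joint_efforts': array([-2.96030626e+00, -4.75098789e+01,  1.81925744e+01,  2.65311319e-01,
       -1.58824939e+00, -1.84772385e-02]), 'ee_pos': array([0.51531789, 0.25368965, 0.03311268]), 'tcp_rot': array([0.15695737, 3.13663905, 0.00516565]), 'ft_force': array([-1.68755712,  4.56487182,  4.77607822]), 'moment': array([ 1.14000032,  0.28177777, -0.03810964]), 'width': 0.0391143114298567}
```

play_rows --rows "0 0 -0.005 0; 0 0 -0.015 0; 0 0 -0.03 0; 0 0 -0.05 0; 0 0 -0.075 0; 0 0 -0.1 0; 0 0 -0.12 0; 0 0 -0.125 0; 0 0 -0.125 0; 0 0 -0.125 0"

```text
clock: 5.08
ee_pos: [0.5141, 0.2518, 0.1564]
tcp_rot: [-0.158, -3.136, 0.001]
ft_force: [0.8, -0.4, -2.6]
width: 0.0388
```

```bash
python3 - <<'E'
from fit import *
import go
np.set_printoptions(precision=4,suppress=True)
for n in("side","top"):
    c=bot.read_camera(n);np.savez(n+"2.npz",**c)
go.go(.609,.0038,.12,-.308)
s=bot.sense();p=s["ee_pos"]
def tube(P): return cyl(P,np.zeros(3),np.array([1.,0,0]),-.07,.07,.0195)
for n in (["top2.npz"],["side2.npz"]):
    P=pts(n,p[0],p[1],.1,.12,.25)
    l=loc(P,p[0],p[1],-.1005,p[2]+.019)
    m=(np.abs(l[:,1])<.028)&(np.abs(l[:,2])<.03)&(np.abs(l[:,0])>.02);l=l[m]
    print(n,m.sum(),"x range",np.percentile(l[:,0],[2,98]))
    for sg in(1,-1):
        q=l[(sg*l[:,0]>.02)];print(sg,len(q),q.mean(0), "ztop",np.percentile(q[:,2],80))
    def res(a): 
        Q=(l-[a[0],a[1],a[2]])@Ro.from_euler("zy",[a[3],a[4]]).as_matrix()
        return np.clip(tube(Q),-.02,.02)
    from scipy.spatial.transform import Rotation as Ro
    r=least_squares(res,[0,0,0,0,0],loss="cauchy",f_scale=.003,diff_step=1e-4,x_scale=[.01,.01,.01,.1,.1]);print(r.x)
c=load("side2.npz");crop(c,170,40,300,220,"pics/s2.png",3)
E
```

```text
clock 5.175 pos [0.5141 0.2519 0.1563] yaw 3.0407 tilt [-0.0017 -0.0006 -1.    ] w 0.03824000987581392 ft [-0.15 -1.19 -2.87] q6 0.428
shift [-0.1194 -0.2373  0.0363] turn 0.2072
['top2.npz'] 361 x range [-0.0697  0.0663]
1 148 [ 0.049  -0.0072  0.0116] ztop 0.016831388172307133
-1 213 [-0.0465 -0.0047  0.0125] ztop 0.017300732059731008
[-0.001  -0.0004 -0.0019 -0.0044  0.0052]
['side2.npz'] 291 x range [-0.0719  0.0639]
1 104 [ 0.0466 -0.0176  0.0016] ztop 0.0123645150017544
-1 187 [-0.0501 -0.0121  0.0016] ztop 0.012975267210066506
[-0.0008 -0.003  -0.0034 -0.0033 -0.0021]
```

View pics/s2.png

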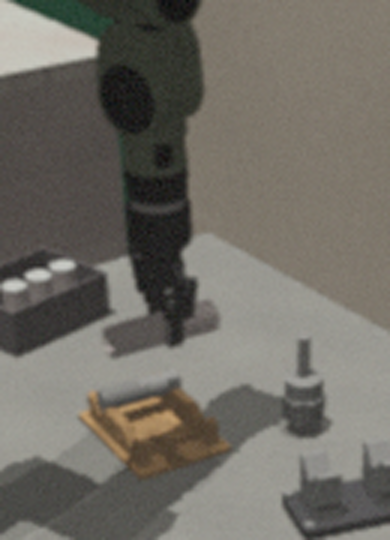

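play_rows --rows "-0.008 -0.015 0 0.01; -0.02 -0.04 0 0.03; -0.037 -0.073 0 0.06; -0.053 -0.106 0 0.09; -0.07 -0.139 0 0.12; -0.086 -0.172 0 0.15; -0.102 -0.204 0 0.18; -0.114 -0.227 0 0.2; -0.118 -0.235 0 0.205; -0.1194 -0.2373 0 0.2052; -0.1194 -0.2373 0.01 0.2052; -0.1194 -0.2373 0.025 0.2052; -0.1194 -0.2373 0.036 0.2052; -0.1194 -0.2373 0.036 0.2052; -0.1194 -0.2373 0.036 0.2052"

```text
clock: 7.05
ee_pos: [0.6098, 0.0042, 0.1213]
tcp_rot: [0.478, 3.105, -0.0]
ft_force: [0.2, 0.2, -2.0]
width: 0.0389
```

```bash
python3 - <<'E'
from fit import *
import go
np.set_printoptions(precision=4,suppress=True)
for n in("side","top"):
    c=bot.read_camera(n);np.savez(n+"3.npz",**c)
go.go(.609,.004,.065,-.3065)
c=load("side3.npz");crop(c,210,80,350,230,"pics/s3.png",4)
E
```

```text
clock 7.15 pos [0.6101 0.0041 0.1218] yaw 2.8357 tilt [ 0.001  -0.0001 -1.    ] w 0.03834432885000813 ft [-0.3  -0.32 -1.27] q6 0.192
shift [ 0.0011 -0.0004  0.0568] turn 0.0006
```

View pics/s3.png

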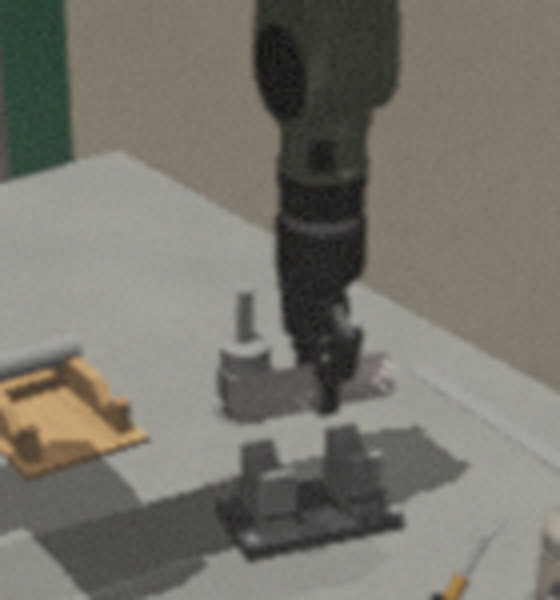

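play_rows --rows "0.001 0 0.01 0; 0.001 0 0.025 0; 0.001 0 0.04 0; 0.001 0 0.048 0; 0.001 0 0.051 0; 0.001 0 0.054 0; 0.001 0 0.056 0; 0.001 0 0.056 0; 0.001 0 0.056 0"

```text
clock: 8.28
ee_pos: [0.609, 0.0041, 0.0656]
tcp_rot: [0.479, 3.104, -0.001]
ft_force: [0.0, -0.9, -1.0]
width: 0.0385
```

play_rows --rows "0 0 0.001 0; 0 0 0.002 0; 0 0 0.003 0; 0 0 0.003 0; 0 0 0.003 0"

```text
clock: 8.9
ee_pos: [0.6092, 0.0036, 0.065]
tcp_rot: [0.479, 3.103, -0.002]
ft_force: [-7.5, -2.8, 16.1]
width: 0.0385
```

play_rows --rows "0 0 -0.002 0; 0 0 -0.002 0; 0 0 -0.002 0"

```text
clock: 9.28
ee_pos: [0.6091, 0.0038, 0.0653]
tcp_rot: [0.479, 3.104, -0.001]
ft_force: [-3.5, -3.7, 7.9]
width: 0.0387
```

play_rows --rows "0 0 0 0; 0 0 0 0; 0 0 0 0; 0 0 0 0; 0 0 0 0; 0 0 0 0; 0 0 -0.02 0; 0 0 -0.05 0; 0 0 -0.09 0; 0 0 -0.13 0; 0 0 -0.16 0" --gripper 1

```text
clock: 10.65
ee_pos: [0.6091, 0.0043, 0.2263]
tcp_rot: [0.479, 3.103, 0.0]
ft_force: [0.6, 0.6, 0.1]
width: 0.0854
```

```bash
python3 - <<'E'
from fit import *
import go
np.set_printoptions(precision=4,suppress=True)
go.go(.5,.004,.25,.03)
E
```

```text
clock 10.65 pos [0.6091 0.0043 0.2263] yaw 2.8356 tilt [ 0.0018 -0.0002 -1.    ] w 0.08538576306935242 ft [0.58 0.57 0.13] q6 0.192
shift [ 0.1039 -0.0332 -0.0239] turn -0.336
```

```bash
python3 - <<'E'
from fit import *
np.set_printoptions(precision=4,suppress=True)
for n,off in (("top",0),("side",.003)):
    c=bot.read_camera(n);np.savez(n+"4.npz",**c)
    for im in("0","4"):
        P=pts([n+im+".npz"],.545,-.345,.06,.085,.2)+[0,off,0]
        P=P[np.abs(P[:,1]+.3486)<.03]
        def res(p):
            yaw=p[3];th=p[4];d=np.array([np.sin(th)*np.cos(yaw),np.sin(th)*np.sin(yaw),np.cos(th)])
            o=np.array(p[:3])-.152*d
            return np.clip(torchsdf(P,o,d),-.02,.02)
        r=least_squares(res,[.549,-.3486,.1363,.028,A],loss="cauchy",f_scale=.003,diff_step=1e-4,x_scale=[.01,.01,.01,.1,.1])
        print(n,im,len(P),r.x)
    P=pts([n+"4.npz"],.609,.004,.1,.05,.12)+[0,off,0]
    l=loc(P,.609,.004,-.3065);P=P[(np.abs(l[:,1])<.03)&(P[:,2]>.078)]
    def res(p): 
        d=np.array([np.cos(p[3]),np.sin(p[3]),p[4]]);d/=np.linalg.norm(d)
        return np.clip(cyl(P,p[:3],d,-.07,.07,.0195),-.02,.02)
    r=least_squares(res,[.609,.004,.0823,-.3065,0],loss="cauchy",f_scale=.003,diff_step=1e-4,x_scale=[.01,.01,.01,.1,.1]);print("tube",len(P),r.x)
    if n=="top": crop(c,215,130,285,220,"pics/t4.png",6)
    else: crop(c,250,160,330,225,"pics/s4.png",7)
E
```

```text
top 0 241 [ 0.5492 -0.349   0.1354  0.0201  0.7068]
top 4 244 [ 0.5494 -0.349   0.1351  0.0147  0.71  ]
tube 286 [ 0.6091  0.0037  0.0822 -0.3031 -0.0041]
side 0 347 [ 0.5482 -0.3482  0.1337  0.0443  0.7009]
side 4 343 [ 0.5479 -0.3486  0.1337  0.0371  0.6995]
tube 371 [ 0.6077  0.0044  0.0801 -0.3029 -0.0105]
```

View pics/s4.png

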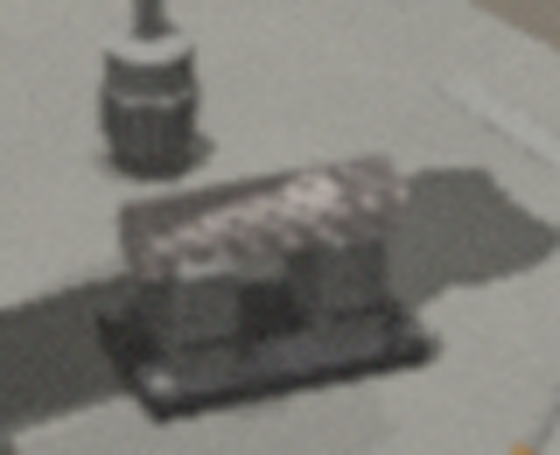

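View pics/t4.png

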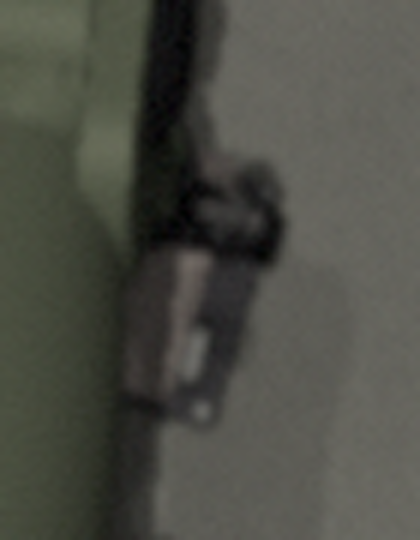

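```bash
python3 go.py .549 -.349 .226 .028
```

```text
clock 10.75 pos [0.6109 0.0041 0.2283] yaw 2.8356 tilt [ 6.9e-03 -8.0e-04 -1.0e+00] w 0.08554418922995784 ft [1.16 0.19 0.18] q6 0.192
shift [-0.0473 -0.3554  0.0021] turn -0.3339
```

play_rows --rows "-0.003 -0.02 0 -0.02; -0.007 -0.05 0 -0.05; -0.012 -0.09 0 -0.09; -0.017 -0.13 0 -0.13; -0.023 -0.17 0 -0.17; -0.028 -0.21 0 -0.21; -0.033 -0.25 0 -0.25; -0.039 -0.29 0 -0.29; -0.043 -0.325 0 -0.32; -0.046 -0.345 0 -0.33; -0.0473 -0.353 0 -0.334; -0.0473 -0.355 0 -0.334; -0.0473 -0.355 0 -0.334"

```text
clock: 12.38
ee_pos: [0.547, -0.3476, 0.224]
tcp_rot: [0.045, -3.141, -0.001]
ft_force: [-0.9, 0.0, -0.7]
width: 0.0853
```

```bash
python3 go.py .549 -.349 .118 .028; python3 - <<'E'
from h import *
c=bot.read_camera("side");crop(c,270,90,400,300,"pics/s5.png",3)
E
```

```text
clock 12.375 pos [ 0.547  -0.3476  0.224 ] yaw -3.1128 tilt [-4.e-04  6.e-04 -1.e+00] w 0.08532013095255883 ft [-0.94  0.01 -0.72] q6 -0.709
shift [-0.002  -0.0015  0.106 ] turn 0.0007
```

View pics/s5.png

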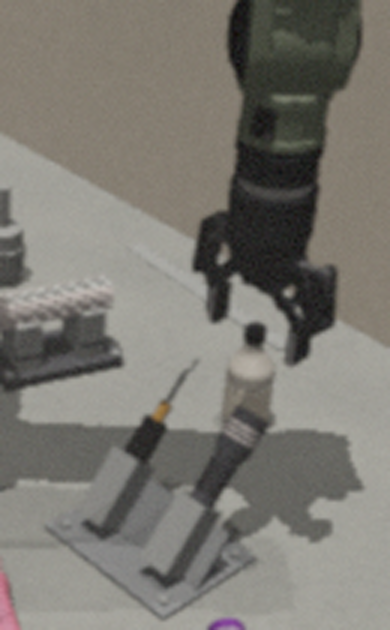

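play_rows --rows "-0.002 -0.0015 0.02 0; -0.002 -0.0015 0.045 0; -0.002 -0.0015 0.07 0; -0.002 -0.0015 0.09 0; -0.002 -0.0015 0.1 0; -0.002 -0.0015 0.105 0; -0.002 -0.0015 0.105 0; -0.002 -0.0015 0.105 0" --gripper 0.35

```text
clock: 13.42
ee_pos: [0.5494, -0.3502, 0.1202]
tcp_rot: [-0.044, 3.14, -0.001]
ft_force: [0.3, -0.5, -0.3]
width: 0.0573
```

play_rows --rows "0 0 0 0; 0 0 0 0; 0 0 0 0; 0 0 0 0; 0 0 0 0" --gripper -1 --force 40

```text
clock: 14.05
ee_pos: [0.5494, -0.35, 0.1199]
tcp_rot: [-0.044, 3.14, -0.001]
ft_force: [1.1, 0.0, 5.1]
width: 0.0351
```

```bash
python3 go.py .549 -.349 .118 .028; python3 - <<'E'
from h import *
c=bot.read_camera("side");crop(c,270,90,400,300,"pics/s6.png",3)
E
```

```text
clock 14.05 pos [ 0.5494 -0.35    0.1199] yaw -3.1135 tilt [ 1.2e-03 -4.0e-04 -1.0e+00] w 0.0350568325838002 ft [1.14 0.03 5.08] q6 -0.709
shift [0.0004 0.001  0.0019] turn 0.0001
```

View pics/s6.png

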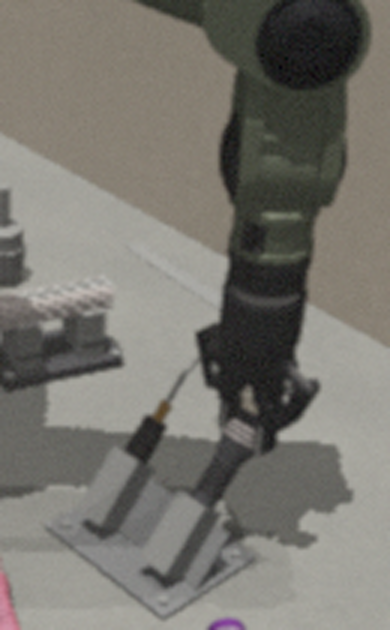

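play_rows --rows "0 0 0 0; -0.002 0 -0.0023 0; -0.0045 0 -0.0054 0; -0.0096 0 -0.0115 0; -0.0148 0 -0.0176 0; -0.0199 0 -0.0238 0; -0.0251 0 -0.0299 0; -0.0302 0 -0.036 0; -0.0354 0 -0.0421 0; -0.0392 0 -0.0467 0; -0.0418 0 -0.0498 0; -0.0431 0 -0.0513 0; -0.0431 0 -0.0513 0" --force 60

```text
clock: 15.72
ee_pos: [0.5921, -0.3487, 0.1706]
tcp_rot: [-0.044, 3.141, -0.0]
ft_force: [-0.1, -0.2, -2.0]
width: 0.0347
```

```bash
python3 go.py .549 -.349 .118 .028; python3 - <<'E'
from h import *
c=bot.read_camera("side");crop(c,290,150,390,300,"pics/s7.png",4)
E
```

```text
clock 15.725 pos [ 0.5921 -0.3487  0.1706] yaw -3.1136 tilt [ 2.e-04 -0.e+00 -1.e+00] w 0.03469360910277353 ft [-0.11 -0.17 -2.02] q6 -0.668
shift [0.0431 0.0009 0.0526] turn 0.0
```

View pics/s7.png

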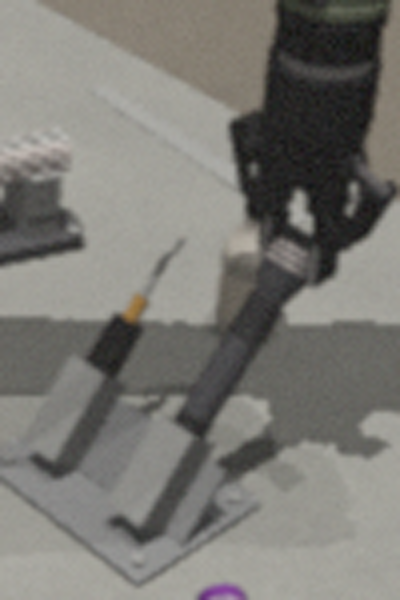

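play_rows --rows "-0.005 0 0.0035 0; -0.0103 0 0.0079 0; -0.015 0 0.012 0; -0.0198 0 0.0166 0; -0.0243 0 0.0213 0; -0.0286 0 0.0262 0; -0.0286 0 0.0262 0"

```text
clock: 16.65
ee_pos: [0.6208, -0.3477, 0.1437]
tcp_rot: [0.045, -3.141, -0.0]
ft_force: [-1.6, 0.2, 0.2]
width: 0.0346
```

```bash
python3 go.py .549 -.349 .118 .028; python3 - <<'E'
from h import *
c=bot.read_camera("side");crop(c,290,150,390,300,"pics/s8.png",4)
E
```

```text
clock 16.65 pos [ 0.6208 -0.3477  0.1437] yaw -3.1132 tilt [-3.e-04  3.e-04 -1.e+00] w 0.0346027629827491 ft [-1.56  0.17  0.17] q6 -0.643
shift [0.0718 0.0008 0.0257] turn 0.0004
```

View pics/s8.png

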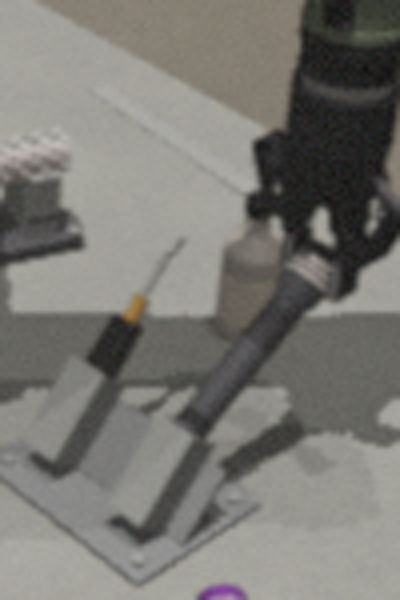

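play_rows --rows "-0.004 0 0.005 0; -0.0079 0 0.0102 0; -0.0115 0 0.0157 0; -0.0148 0 0.0212 0; -0.0179 0 0.0269 0; -0.0208 0 0.0327 0; -0.0234 0 0.0386 0; -0.0258 0 0.0446 0; -0.0279 0 0.0507 0; -0.0297 0 0.057 0; -0.0312 0 0.0633 0; -0.0325 0 0.0696 0; -0.0325 0 0.0696 0"

```text
clock: 18.32
ee_pos: [0.6527, -0.3469, 0.074]
tcp_rot: [0.044, -3.14, -0.0]
ft_force: [0.4, -0.3, 1.7]
width: 0.0346
```

```bash
cat > tf.py <<'E'
from fit import *
import sys
np.set_printoptions(precision=4,suppress=True)
# torch pose from both cameras, points near barrel. args: suffix yaw_guess
def fitt(suf,yaw0,th0,snap=True,off={"top":[0,0,0],"side":[0,.003,.002]}):
    s=bot.sense();p=s["ee_pos"];g=p+[0,0,.017]
    out=[]
    for n in("top","side"):
        if snap: c=bot.read_camera(n);np.savez(n+suf+".npz",**c)
    d0=np.array([np.sin(th0)*np.cos(yaw0),np.sin(th0)*np.sin(yaw0),np.cos(th0)])
    for names in(["top"],["side"],["top","side"]):
        P=np.concatenate([cloud(load(n+suf+".npz")).reshape(-1,3)+off[n] for n in names])
        w=P-g; t=w@d0; r=np.linalg.norm(w-t[:,None]*d0,axis=1)
        Q=P[(r<.03)&(t<-.025)&(t>-.19)]
        if len(Q)<30: print(names,"few",len(Q));continue
        def res(a):
            yaw,th=a[3:];d=np.array([np.sin(th)*np.cos(yaw),np.sin(th)*np.sin(yaw),np.cos(th)])
            return np.clip(torchsdf(Q,a[:3]-.152*d,d),-.02,.02)
        r=least_squares(res,[*g,yaw0,th0],loss="cauchy",f_scale=.003,diff_step=1e-4,x_scale=[.01,.01,.01,.1,.1])
        print(names,len(Q),"rel grasp pt(s=152)",r.x[:3]-p,"yaw",r.x[3],"lean deg",np.degrees(r.x[4]))
if __name__=="__main__":
    fitt(sys.argv[1],float(sys.argv[2]),np.radians(float(sys.argv[3])))
E
python3 tf.py 9 .028 85;python3 go.py .549 -.349 .118 .028;python3 - <<'E'
from h import *
c=load("side9.npz");crop(c,290,150,390,300,"pics/s9.png",4)
E
```

```text
['top'] few 16
['side'] 557 rel grasp pt(s=152) [-0.0319  0.0014  0.0171] yaw 0.06378560748478135 lean deg 82.91282449396775
['top', 'side'] 573 rel grasp pt(s=152) [-0.0344  0.0016  0.0165] yaw 0.06819993239308612 lean deg 82.99398868277478
clock 18.425 pos [ 0.6525 -0.3469  0.0745] yaw -3.1138 tilt [-1.2e-03  2.0e-04 -1.0e+00] w 0.03441804341670407 ft [-0.49 -0.3   1.82] q6 -0.616
shift [ 0.1036  0.0008 -0.0433] turn -0.0002
```

View pics/s9.png

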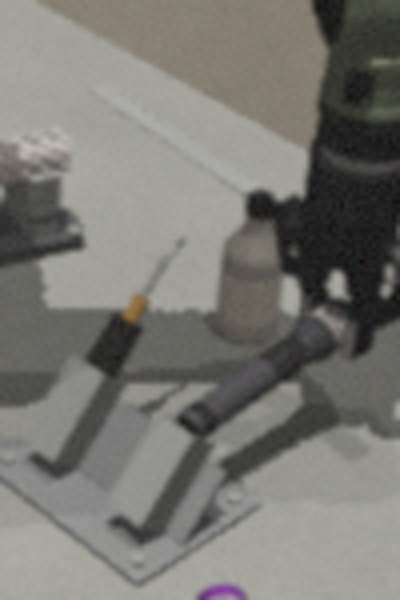

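play_rows --rows "-0.0009 0 0.005 0; -0.0015 0 0.01 0; -0.0018 0 0.014 0; -0.0018 0 0.017 0; -0.0018 0 0.017 0; -0.0018 0 0.017 0"

```text
clock: 19.18
ee_pos: [0.6551, -0.3469, 0.058]
tcp_rot: [-0.044, 3.141, -0.0]
ft_force: [2.6, 0.2, 1.5]
width: 0.0344
```

```bash
python3 tf.py 10 .028 90;python3 go.py .549 -.349 .118 .028
```

```text
['top'] few 19
['side'] 544 rel grasp pt(s=152) [-0.0437  0.0014  0.0197] yaw 0.06763437235914578 lean deg 89.49080247208171
['top', 'side'] 563 rel grasp pt(s=152) [-0.0433  0.0011  0.0193] yaw 0.06145228086751903 lean deg 89.98135382129675
clock 19.275 pos [ 0.6551 -0.347   0.058 ] yaw -3.1136 tilt [ 4.e-04 -2.e-04 -1.e+00] w 0.03443440034633902 ft [2.17 0.23 2.47] q6 -0.615
shift [ 0.1061  0.0009 -0.06  ] turn 0.0
```

```bash
python3 - <<'E'
from h import *
c=load("side10.npz");crop(c,320,190,400,270,"pics/s10.png",7)
p=bot.sense()["ee_pos"]
for dx in(0,.018,-.034,-.152): print(dx,(proj(c,[p[0]+dx,p[1]-.003,p[2]+.015])-[320,190])*7)
E
```

```text
0 [368.92848099 318.16325926]
0.018 [396.26658976 302.62545485]
-0.034 [316.26560999 348.09456857]
-0.152 [122.39844673 458.28032028]
```

View pics/s10.png

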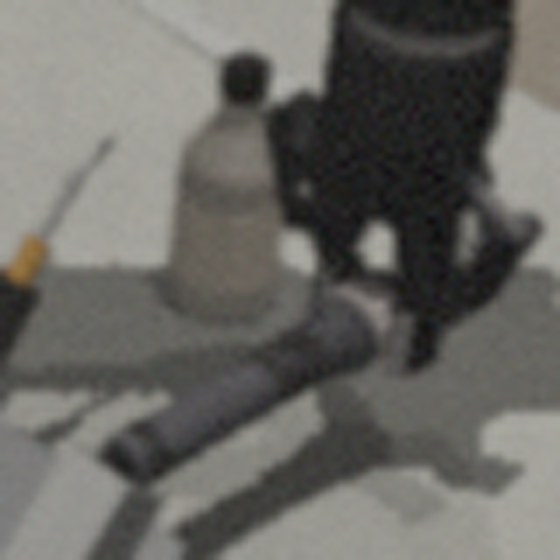

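play_rows --rows "0 0 0 0; 0 0 0 0; 0 0 -0.005 0; 0 0 -0.015 0; 0 0 -0.03 0; 0 0 -0.05 0; 0 0 -0.075 0; 0 0 -0.1 0; 0 0 -0.125 0; 0 0 -0.145 0; 0 0 -0.155 0; 0 0 -0.155 0" --force 90

```text
clock: 20.78
ee_pos: [0.6553, -0.3471, 0.2138]
tcp_rot: [-0.044, 3.14, -0.001]
ft_force: [-0.0, -0.1, -2.2]
width: 0.0341
```

```bash
python3 tf.py 11 .028 90;python3 go.py .4774 .0455 .21 -.305
```

```text
['top'] few 0
['side'] 427 rel grasp pt(s=152) [-0.0075 -0.0008  0.0193] yaw 0.018147167430771615 lean deg 86.85389580821716
['top', 'side'] 427 rel grasp pt(s=152) [-0.0075 -0.0008  0.0193] yaw 0.018147167430771615 lean deg 86.85389580821716
clock 20.875 pos [ 0.6545 -0.3466  0.2119] yaw -3.1136 tilt [-1.1e-03  8.0e-04 -1.0e+00] w 0.03386400444545402 ft [ 0.98  0.24 -1.55] q6 -0.615
shift [0.1661 0.3969 0.0024] turn 0.333
```

play_rows --rows "0.006 0.015 0 0.015; 0.017 0.04 0 0.035; 0.031 0.075 0 0.06; 0.047 0.113 0 0.09; 0.063 0.15 0 0.125; 0.079 0.188 0 0.16; 0.094 0.225 0 0.19; 0.11 0.263 0 0.22; 0.126 0.3 0 0.25; 0.141 0.337 0 0.28; 0.154 0.368 0 0.31; 0.162 0.387 0 0.325; 0.165 0.394 0 0.333; 0.166 0.397 0 0.333; 0.166 0.397 0 0.333; 0.166 0.397 0 0.333"

```text
clock: 22.88
ee_pos: [0.4782, 0.0447, 0.2127]
tcp_rot: [0.479, 3.105, -0.0]
ft_force: [0.5, -0.7, -2.4]
width: 0.0337
```

```bash
python3 tf.py 12 -.305 89;python3 go.py .4774 .0455 .12 -.305;python3 - <<'E'
from h import *
c=load("side12.npz");crop(c,180,90,320,240,"pics/s12.png",4)
c=load("top12.npz");crop(c,200,140,300,290,"pics/t12.png",4)
E
```

```text
['top'] 50 rel grasp pt(s=152) [-0.0043  0.0021  0.0235] yaw -0.30888024959210364 lean deg 85.4431940304903
['side'] 369 rel grasp pt(s=152) [-0.0041  0.0015  0.0211] yaw -0.31354100642145016 lean deg 86.79213648689088
['top', 'side'] 419 rel grasp pt(s=152) [-0.0042  0.0014  0.0213] yaw -0.3143577127272038 lean deg 86.70780873848946
clock 22.975 pos [0.4781 0.0448 0.2127] yaw 2.8358 tilt [ 1.e-04 -1.e-04 -1.e+00] w 0.03398222992140999 ft [-0.04 -0.2  -1.67] q6 0.245
shift [0.0009 0.0005 0.0927] turn -0.0008
```

View pics/s12.png

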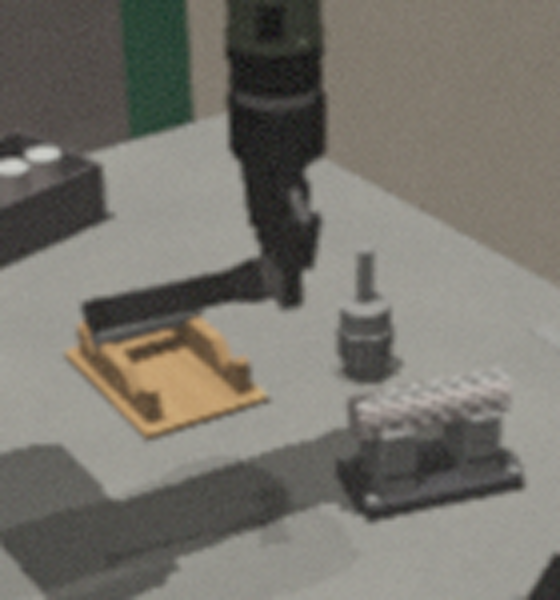

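View pics/t12.png

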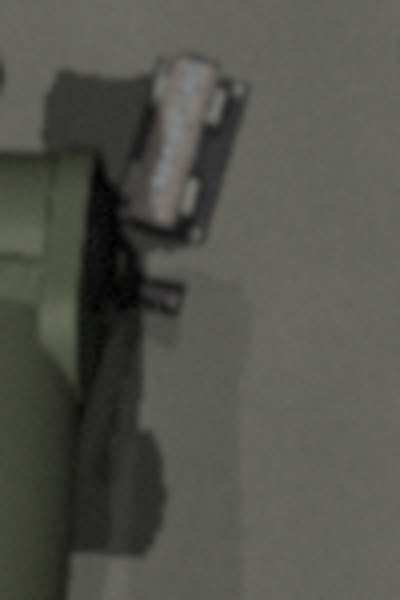

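```bash
python3 go.py .6551 -.347 .21 .028
```

```text
clock 22.975 pos [0.4781 0.0448 0.2127] yaw 2.8358 tilt [ 1.e-04 -1.e-04 -1.e+00] w 0.03398222992140999 ft [-0.04 -0.2  -1.67] q6 0.245
shift [-0.2868 -0.3203  0.0028] turn -0.3338
```

play_rows --rows "-0.011 -0.012 0 -0.015; -0.03 -0.033 0 -0.035; -0.055 -0.062 0 -0.065; -0.083 -0.093 0 -0.1; -0.111 -0.124 0 -0.13; -0.139 -0.155 0 -0.16; -0.167 -0.186 0 -0.19; -0.195 -0.217 0 -0.22; -0.222 -0.248 0 -0.25; -0.248 -0.277 0 -0.28; -0.27 -0.302 0 -0.31; -0.282 -0.315 0 -0.33; -0.286 -0.319 0 -0.333; -0.2868 -0.3203 0 -0.333; -0.2868 -0.3203 0 -0.333; -0.2868 -0.3203 0 -0.333"

```text
clock: 24.98
ee_pos: [0.6552, -0.3456, 0.2132]
tcp_rot: [-0.045, 3.141, 0.0]
ft_force: [0.6, 0.6, -1.9]
width: 0.0338
```

play_rows --rows "0 0 0.02 0; 0 0 0.045 0; 0 0 0.075 0; 0 0 0.105 0; 0 0 0.125 0; 0 0 0.137 0; 0 0 0.142 0; 0 0 0.142 0; 0 0 0.142 0"

```text
clock: 26.1
ee_pos: [0.6558, -0.3467, 0.0719]
tcp_rot: [-0.044, 3.14, -0.002]
ft_force: [0.5, 0.8, -2.2]
width: 0.0337
```

```bash
python3 tf.py 13 .028 87;python3 go.py .6551 -.347 .046 .028;python3 - <<'E'
from h import *
c=load("side13.npz");crop(c,320,190,400,270,"pics/s13.png",6)
E
```

```text
['top'] few 19
['side'] 543 rel grasp pt(s=152) [-0.0322  0.0016  0.0184] yaw 0.06137183677558592 lean deg 86.21305654801303
['top', 'side'] 562 rel grasp pt(s=152) [-0.0329  0.0015  0.0184] yaw 0.05972792835206767 lean deg 86.2044490647866
clock 26.2 pos [ 0.6557 -0.3467  0.0718] yaw -3.1136 tilt [ 1.3e-03 -9.0e-04 -1.0e+00] w 0.03386469197706818 ft [ 0.76 -0.4  -2.35] q6 -0.614
shift [ 0.0007 -0.0003  0.0258] turn 0.0
```

View pics/s13.png

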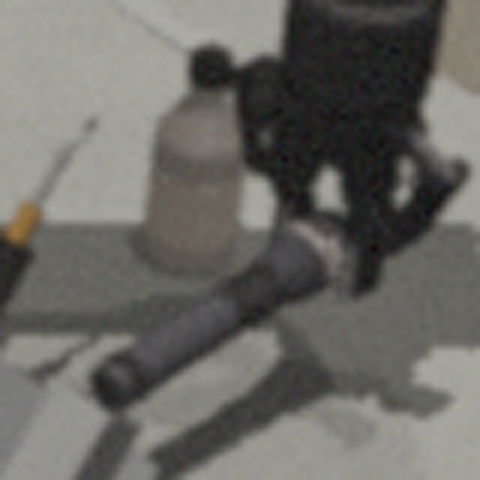

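play_rows --rows "0 0 0.005 0; 0 0 0.01 0; 0 0 0.014 0; 0 0 0.018 0; 0 0 0.022 0; 0 0 0.024 0; 0 0 0.024 0; 0 0 0.024 0"

```text
clock: 27.2
ee_pos: [0.6551, -0.3464, 0.0468]
tcp_rot: [0.044, -3.141, -0.0]
ft_force: [2.5, -0.8, 2.4]
width: 0.0338
```

play_rows --rows "0 0 -0.01 0; 0 0 -0.03 0; 0 0 -0.06 0; 0 0 -0.06 0; 0 0 -0.06 0"

```text
clock: 27.82
ee_pos: [0.6548, -0.3461, 0.1063]
tcp_rot: [0.044, -3.141, -0.001]
ft_force: [0.4, -0.0, -2.8]
width: 0.0336
```

```bash
python3 tf.py 14 .028 90
```

```text
['top'] few 0
['side'] 390 rel grasp pt(s=152) [-0.0078 -0.0002  0.0206] yaw 0.027197113006670062 lean deg 91.13823643713143
['top', 'side'] 390 rel grasp pt(s=152) [-0.0078 -0.0002  0.0206] yaw 0.027197113006670062 lean deg 91.13823643713143
```

play_rows --rows "0 0 -0.02 0; 0 0 -0.045 0; 0 0 -0.07 0; 0 0 -0.09 0; 0 0 -0.105 0; 0 0 -0.107 0; 0 0 -0.107 0"

```text
clock: 28.8
ee_pos: [0.6549, -0.3461, 0.2127]
tcp_rot: [0.044, -3.14, -0.001]
ft_force: [0.1, 0.2, -1.6]
width: 0.0342
```

play_rows --rows "0.006 0.015 0 0.015; 0.017 0.04 0 0.035; 0.031 0.075 0 0.06; 0.047 0.113 0 0.09; 0.063 0.15 0 0.125; 0.079 0.188 0 0.16; 0.094 0.225 0 0.19; 0.11 0.263 0 0.22; 0.126 0.3 0 0.25; 0.141 0.337 0 0.28; 0.154 0.368 0 0.31; 0.162 0.387 0 0.325; 0.165 0.394 0 0.333; 0.166 0.397 0 0.333; 0.166 0.397 0 0.333; 0.166 0.397 0 0.333"

```text
clock: 30.8
ee_pos: [0.4785, 0.0452, 0.2137]
tcp_rot: [0.479, 3.105, -0.0]
ft_force: [-0.2, -0.1, -2.4]
width: 0.0339
```

```bash
python3 tf.py 15 -.305 90;python3 go.py .4774 .0455 .064 -.305
```

```text
['top'] 39 rel grasp pt(s=152) [ 0.0007 -0.0004  0.0233] yaw -0.32170732851407285 lean deg 88.63109803903687
['side'] 370 rel grasp pt(s=152) [-0.0054  0.0014  0.021 ] yaw -0.31923880831300483 lean deg 90.96622667847282
['top', 'side'] 409 rel grasp pt(s=152) [-0.0052  0.0017  0.021 ] yaw -0.31644806723362917 lean deg 90.96755690165655
clock 30.9 pos [0.4784 0.0453 0.2137] yaw 2.8358 tilt [-1.e-04 -1.e-04 -1.e+00] w 0.03425846464205575 ft [ 0.23 -0.15 -2.02] q6 0.247
shift [ 1.000e-03 -1.000e-04  1.497e-01] turn -0.0008
```

```bash
python3 go.py .4812 .0443 .062 -.305
```

```text
clock 30.9 pos [0.4784 0.0453 0.2137] yaw 2.8358 tilt [-1.e-04 -1.e-04 -1.e+00] w 0.03425846464205575 ft [ 0.23 -0.15 -2.02] q6 0.247
shift [-3.000e-03 -1.000e-04  1.517e-01] turn -0.0008
```

play_rows --rows "-0.001 0 0.015 0; -0.002 0 0.035 0; -0.003 0 0.06 0; -0.003 0 0.085 0; -0.003 0 0.11 0; -0.003 0 0.13 0; -0.003 0 0.142 0; -0.003 0 0.149 0; -0.003 0 0.15 0; -0.003 0 0.15 0; -0.003 0 0.15 0; -0.003 0 0.15 0"

```text
clock: 32.4
ee_pos: [0.4814, 0.0449, 0.0642]
tcp_rot: [0.477, 3.104, 0.0]
ft_force: [-0.7, 0.4, -2.6]
width: 0.0339
```

```bash
python3 tf.py 16 -.305 90;python3 go.py .4812 .0443 .062 -.305; python3 - <<'E'
from fit import *
np.set_printoptions(precision=4,suppress=True)
c=load("side16.npz");crop(c,200,120,320,230,"pics/s16.png",6)
for n in("top","side"):
    P=pts([n+"16.npz"],.609,.004,.1,.05,.12)+([0,.003,.002] if n=="side" else [0,0,0])
    l=loc(P,.609,.004,-.3065);P=P[(np.abs(l[:,1])<.03)&(P[:,2]>.078)]
    def res(p): 
        d=np.array([np.cos(p[3]),np.sin(p[3]),p[4]]);d/=np.linalg.norm(d)
        return np.clip(cyl(P,p[:3],d,-.07,.07,.0195),-.02,.02)
    r=least_squares(res,[.609,.004,.0823,-.3065,0],loss="cauchy",f_scale=.003,diff_step=1e-4,x_scale=[.01,.01,.01,.1,.1]);print("tube",len(P),r.x)
p=bot.sense()["ee_pos"];d=np.array([np.cos(-.305),np.sin(-.305),0])
for a in(-.152,-.157,.013,.018): print(a,(proj(c,p+[0,-.003,.0185]+a*d)-[200,120])*6)
print((proj(c,np.array([.609,.001,.0803])-.07*d)-[200,120])*6)
E
```

```text
['top'] few 13
['side'] 319 rel grasp pt(s=152) [-0.0061  0.003   0.0211] yaw -0.30230429534399766 lean deg 90.92051722672545
['top', 'side'] 332 rel grasp pt(s=152) [-0.006   0.0032  0.0211] yaw -0.301115594597659 lean deg 90.93485594814878
clock 32.5 pos [0.4812 0.045  0.064 ] yaw 2.8366 tilt [ 5.e-04 -0.e+00 -1.e+00] w 0.03387598500769945 ft [ 0.22 -0.76 -2.65] q6 0.245
shift [-0.0002 -0.0006  0.002 ] turn 0.0
tube 489 [ 0.6072  0.0044  0.082  -0.3042 -0.0005]
tube 386 [ 0.6074  0.0047  0.0819 -0.3136 -0.0048]
-0.152 [ 43.5456 515.7654]
-0.157 [ 34.6213 517.5692]
0.013 [328.0551 458.2598]
0.018 [336.3844 456.5762]
[412.9618 445.1006]
```

View pics/s16.png

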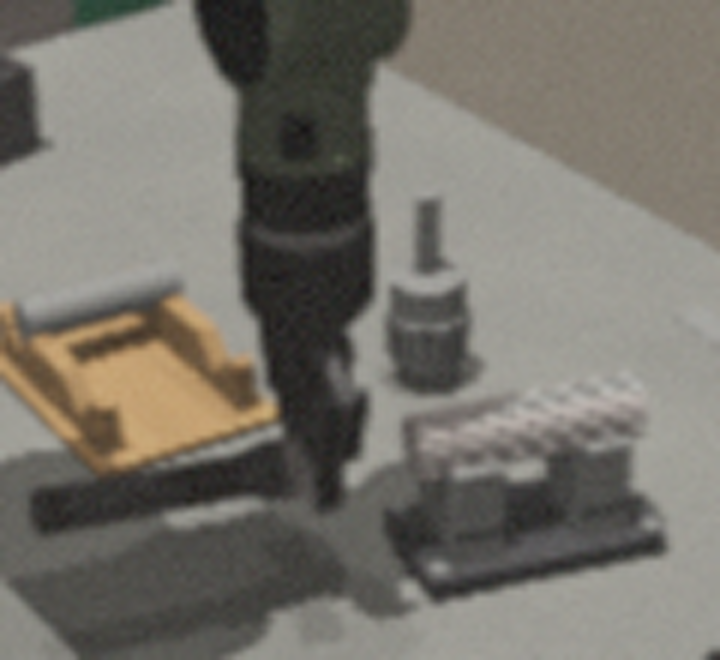

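play_rows --rows "0.001 -0.0003 0.001 0; 0.002 -0.0007 0.002 0; 0.003 -0.0007 0.003 0; 0.003 -0.0007 0.003 0; 0.003 -0.0007 0.003 0; 0.003 -0.0007 0.003 0; 0.003 -0.0007 0.003 0; 0.003 -0.0007 0.003 0"

```text
clock: 33.5
ee_pos: [0.478, 0.0452, 0.0608]
tcp_rot: [0.477, 3.105, -0.0]
ft_force: [1.4, 0.9, -2.2]
width: 0.0338
```

```bash
python3 tf.py 17 -.305 90;python3 go.py .478 .0455 .0615 -.305; python3 - <<'E'
from h import *
c=load("side17.npz");crop(c,200,100,320,230,"pics/s17.png",5);cv2.imwrite("pics/s17f.png",c["pixels"]);cv2.imwrite("pics/t17f.png",load("top17.npz")["pixels"])
E
```

```text
['top'] few 12
['side'] 324 rel grasp pt(s=152) [-0.0042  0.0026  0.0214] yaw -0.3002351291052504 lean deg 91.02632445758533
['top', 'side'] 336 rel grasp pt(s=152) [-0.0042  0.0026  0.0214] yaw -0.3000722936071737 lean deg 91.02883342770063
clock 33.6 pos [0.478  0.0452 0.0608] yaw 2.8366 tilt [ 0.  0. -1.] w 0.03356975916323638 ft [-0.14  0.11 -2.49] q6 0.245
shift [ 0.0001  0.0003 -0.0007] turn -0.0
```

View pics/s17f.png

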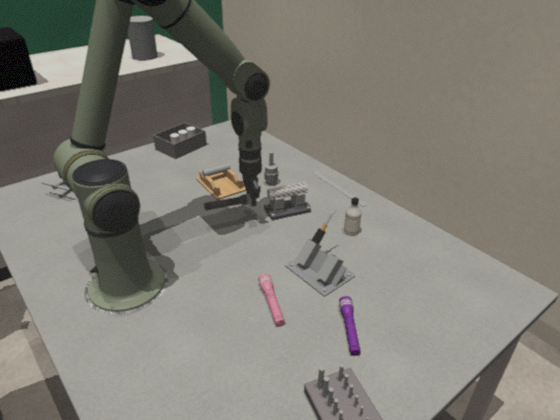

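View pics/t17f.png

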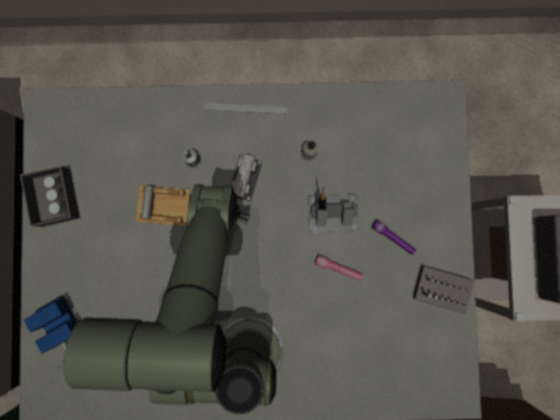

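```bash
python3 -c "
from station import bot
print(bot.sense()['clock'],bot.sense()['width'],bot.sign_off())"
```

```text
the job is handed in; nothing more can be done
33.6 0.03356975916323638 None
```

The tube is lying in both vee blocks and released. The torch is held up in line with it, its lens looking into the near end of the bore. I handed the job in at 33.6 s; no verdict is reported back.

**What I did**
- I lifted the tube from the carrier, seated it in the vees with about 16 N of contact, let go and backed away.
- I gripped the torch by its head and drew it about 67 mm along its axis. I then turned it level in the jaws, using the front edge of its pocket as a pivot.
- After the first lift the torch sagged about 3°, so I went back and over-rotated it on the same edge. It has stayed level since.

**Last checks**
- **Tube:** axis height 82 mm (82.3 mm when seated), level within about 0.3°. It is within 1–2 mm of centred in the vees.
- **Torch:** axis height about 82 mm, and in line with the tube to about 1 mm sideways and 0.5° in direction. The gap from lens to tube is about 50 mm (48–53 mm).
- **Contact:** the wrist reads only the torch's weight, about 2.3 N, so nothing else seems to be touching it. The other tools look unmoved in both cameras.

**Where the checks disagreed or fell short**
- The side camera read about 3 mm low in y and 2 mm low in z against the top camera and the gripper. I corrected for both.
- At the end the arm hid the torch from the top camera, so its final pose rests on the side camera alone.
- The side camera puts the lens about 1° down. It also showed the level tube tilted 0.3–0.6°, so the real figure is probably about 0.5°.
- The lens itself is hidden by the fingers. I worked out its position from the tail and where the torch is gripped.

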